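Unlock the board vise and hold its sprung jaw open at the red marker

TASK

The blue board vise has to be held open so that a circuit board can be slipped in: turn the black lock knob on top of it clockwise until it clicks over into its released position, then pull the orange tab of the sprung front jaw out until the yellow pointer stands at the red marker, and keep it there. Do not overpull the jaw well beyond the marker, shift the marker or push the things around the vise about. Finish while still holding the jaw at the marker: do not let go, it would snap shut.

Things in the scene. Friction and masses are not known exactly. Their poses are not given: they have to be found in the camera images.
- vise: board vise fixed to the table: dark base plate 255 x 130 x 12 mm (x -155 to +100 mm), on it a blue block 105 x 84 mm (x -10 to +95), top 58 mm above the table. Origin on the table surface; own axes: x to the rear, away from the front jaw and roughly away from the robot (yaw varies), y left, z up. On its left edge (y 47 to 63 mm) an aluminium scale rail with 10 mm ticks and the red marker
- lock (a joint): angle of the black lock knob, rad: 0 = locked (as found), grows clockwise seen from above, 1.4 = fully released. A sprung detent resists with about 0.1 N m and turns it back to 0 if let go before about 0.5; past about 0.8 it clicks on by itself to 1.4 and stays. At 0 a pin blocks the jaw (1 to 2 mm of play)
- lock_grip (a point): on the turning axis of the lock knob, 86 mm above the table, at vise x = +60, y = 0 mm. The knob is an upright black bar 12 mm thick, 34 mm long, 67 to 101 mm above the table, on a collar of 34 mm diameter; axes turn with it: y along the bar, x across its thickness, z up. At angle 0 the bar stands across the vise (along vise y)
- jaw (a joint): how far the front jaw is pulled out, m: 0 = shut, at most 0.095; it slides towards vise -x, straight and level. A spring pulls it shut with 4 N at 0, growing by 0.9 N every 10 mm (about 11 N at 0.075). It cannot move until the lock is released
- jaw_tab (a point): in the middle of the orange pull tab, 90 mm above the table; vise x = -30 mm minus the jaw value, y = 0; axes as the vise's. The tab is an upright plate 12 mm thick along vise x, 36 mm wide along y, on top of the aluminium jaw (76 mm wide) from 53 to 104 mm above the table
- pointer (a point): tip of the jaw's small yellow pointer, 28 mm above the table at vise y = +50 mm, x as the tab's centre; axes as the vise's
- marker (a joint): setting of the red marker on the scale rail, m: the jaw value at which the pointer stands at the marker's middle (0.045 to 0.075). The marker is held by friction and is not to be shifted
- marker_line (a point): middle of the red marker (10 mm long along vise x, 14 mm wide, top 30 mm above the table) at the height and vise y of the pointer's tip; axes as the vise's
- mug: white mug with dark spots, 91 mm high, loose, left of the vise; origin at the centre of its underside
- robot_car: small two-wheeled robot car 97 x 128 x 65 mm with a green circuit board, loose, left of the vise; origin at its underside
- solder_spool: blue and white solder spool 60 mm diameter, 40 mm high, loose, behind and right of the vise; origin at its underside
- tip_cleaner: black tip cleaner pot with brass wool, 66 mm diameter, 55 mm high, loose, behind and left of the vise; origin at its underside
- tape_roll_2: middle one of three white tape rolls, 53 mm diameter, 44 mm high, loose, right of the vise; origin at its underside

How it is judged (in metres and radians):
On the way, in this order (a step that is already met when the one before it is completed fails the run):
1. the lock knob has clicked over into its released position (value of joint lock above 1.25 rad), for 0.2 s.
2. the jaw's pointer is drawn out to the red marker with the fingers on the jaw (x of pointer in the frame of marker_line between -0.005 and 0.005 m and contact force between the fingers and jaw above 3 N), for 0.3 s.
At the end, for the whole second after the job is handed in: The lock is in its released position (above 1.25 rad); the jaw stands still with its pointer within 5 mm of the middle of the red marker, held there against its spring by the fingers (contact force above 3 N) (all of step 2 and value of joint jaw above 0.039 m and velocity of joint jaw between -0.01 and 0.01 m/s and value of joint lock above 1.25 rad); the arm keeps its last pose, push and grip.
It fails at once if the jaw is pulled more than 15 mm beyond the marker (x of pointer in the frame of marker_line below -0.015 m).
It fails at once if the marker is shifted by more than 4 mm (distance of marker_line from where it was at the start of the episode above 0.004 m).
It fails at once if a thing around the vise is pushed more than 30 mm away (distance of any of mug, robot_car, solder_spool, tip_cleaner, tape_roll_2 from where it was at the start of the episode above 0.03 m).
It also fails if it takes over 45 s, if anything falls off the work surface, if the arm or the gripper's body presses on something with over 40 N, if the wrist force passes 120 N, or if a joint passes its speed limit or range.

ROBOT

A 6-joint arm with a two-finger parallel gripper is mounted at the origin on the work surface; the furniture and walls round the work are solid. World frame = base frame: x ahead of the robot, y to its left, z up, the work surface at z = 0. Lengths are in m, angles in degrees, forces in N, time in s.
With the tool pointing down it reaches from about 0.425 to 0.95 m from the base axis. Payload 14.7 kg.
Tool frame: the origin (TCP) lies on the centre line of the jaws, within the pads' length; the fingertips stand 19 mm ahead of it and the grasp point (between the pads) is the TCP; z points along the fingers, y is the line along which they close (so a half turn about z gives the same grasp; the last joint's range is limited). The gripper opens to 85 mm and grips with 20 to 120 N. Pads are 22 mm wide; open, the fingers measure 114 mm over their backs; the gripper's body (76 mm by 85 mm) begins 54 mm behind the grasp point. The pads swing forward as they close: fully open they stand 13 mm farther back than shut.
Start: joints at [-2.67, 27.513, 91.461, -0, 61.026, -2.67], TCP at [0.65, 0, 0.25] pointing down, gripper open.
Joint ranges: [-157.49, 157.49], [-46.99, 117.5], [13.45, 153.17], [-89.5, 269.5], [5.16, 153.95], [-167.48, 167.48]. Speed limits (degrees/s): [108.29, 108.29, 136.94, 172.46, 172.46, 172.46].

INTERFACE

Orientations are given as a 3x3 rotation matrix whose columns are the frame's x, y, z axes.
In Python, from rig import arm, viewer gives the robot as it stands.
- The arm moves only by the tool step_arm, never from a script. Its argument "increments" is a list that holds one entry, the list of rows, each a list of 5 numbers: the shift along the tool's x, y, z scaled (see below), then the turn about the tool's z scaled (see below), then the opening, from -1 (shut) to 1 (fully open). In form: [[[tx, ty, tz, turn, hand], ...]]. A call has 1 to 12 rows; each row shifts and turns the commanded pose from where the row before left it, along the tool's axes as they then stand; what a row does not reach is not made up. The controller multiplies each number of a shift by 50 cm and each number of a turn by 90 degrees. A row lasts 1/8 s, in which the tool goes at most 62.5 mm and 10.7 degrees, less where a joint would pass 70% of its speed; a pose out of reach is approached as far as the arm can. A call with a number of a shift or a turn outside -1 to 1 is refused whole. A call with a gripper value outside its range is refused whole. The fingers move at their own pace and stop on an object; "force" is the grip in N (left out, the last holds). Time passes only in rows, so rows that do not move let the fingers close. It gives the time, the measured TCP pose, the force, the opening and the grip force at its end, in the units of the state.
- arm.get_state(): the state, without advancing time (a new reading comes with each control period).
- viewer.snapshot(name): name is "scene" or "side" or "wrist"; returns the picture (384x512x3 uint8, blue, green, red); there is no depth.
- viewer.calibration(name): a dict with "intrinsics" (3x3 intrinsics, pixels), "dist" ([k1, k2, p1, p2, k3] as OpenCV has them; the pictures are not rectified), "R" (3x3) and "t" (3): a world point X has camera coordinates R X + t. Camera axes: x right, y down, z forward; pixel columns grow to the right and rows downward; lengths in m; the calibration is good to about 2 mm. A picture is of the moment at which its call begins: read the wrist's pose just before it. calibration takes no time and is no camera call; for the wrist camera it gives the pose at the moment of the call.
- arm.finish_job(): hands the job in; it is judged then, once.
The state is a dict: "t": time; "joints": joint angles; "joint_velocities": joint speeds; "joint_efforts": joint torques, N m; "eef_pos": TCP position; "orientation": TCP orientation; "ft_force": force on the tool from outside, world axes, zero at the start; "moment": the same for the moment, N m; "gripper_width": opening from 0.0 (shut) to 1.0 (fully open); "finger_force": force on a finger pad.
Only numpy, scipy, OpenCV 4.12 (cv2) and the standard library are available. Lean on these libraries where they do the work, as an engineer would, in place of code of your own. Each camera call takes 0.05 s, during which the arm holds its last target. There are 200 camera calls.

## Working session

There is one attempt and no reset: what is moved stays moved. The work goes in short steps, Python scripts to look and compute and a tool call to move; the robot and the scene stay as the last step left them, time stands still between calls to the robot, and variables do not carry over. Pictures are saved under pics/ and viewed, at most 10 in all, crops included, and the job is handed in when it is done.

Besides the shell and the picture viewer there is one more tool, called after "Emit:" by a JSON object that holds its "method" and its "body". step_arm: Moves the arm, as the interface text tells. Its arguments: {"type":"object","properties":{"increments":{"type":"array","items":{"type":"array","items":{"type":"array","items":{"type":"number","minimum":-1,"maximum":1}}}},"force":{"type":"number"}},"required":["increments"]}

```bash
mkdir -p pics; python3 - <<'E'
from rig import arm, viewer
import cv2,numpy as np
for n in("scene","side"):
    im=viewer.snapshot(n); cv2.imwrite(f"pics/{n}0.png",im)
    c=viewer.calibration(n); print(n,c["intrinsics"],c["dist"],-np.array(c["R"]).T@c["t"])
s=cv2.resize(cv2.imread("pics/scene0.png"),(800,600),interpolation=cv2.INTER_CUBIC);cv2.imwrite("pics/scene0b.png",s)
s=cv2.resize(cv2.imread("pics/side0.png"),(800,600),interpolation=cv2.INTER_CUBIC);cv2.imwrite("pics/side0b.png",s)
E
```

```text
scene [[369.05466719   0.         254.12251821]
 [  0.         369.05466719 193.49088284]
 [  0.           0.           1.        ]] [-0.07365062  0.          0.          0.          0.        ] [-0.2080868   0.79636816  0.63097415]
side [[357.53795322   0.         256.18160242]
 [  0.         357.53795322 191.53803384]
 [  0.           0.           1.        ]] [-0.01902595  0.          0.          0.          0.        ] [0.73434213 0.77396232 0.85932273]
```

View pics/scene0b.png

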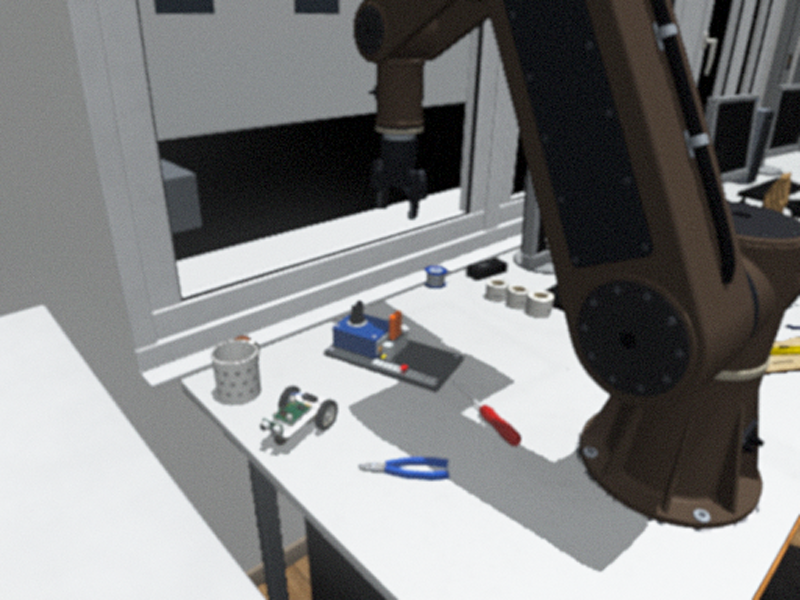

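View pics/side0b.png

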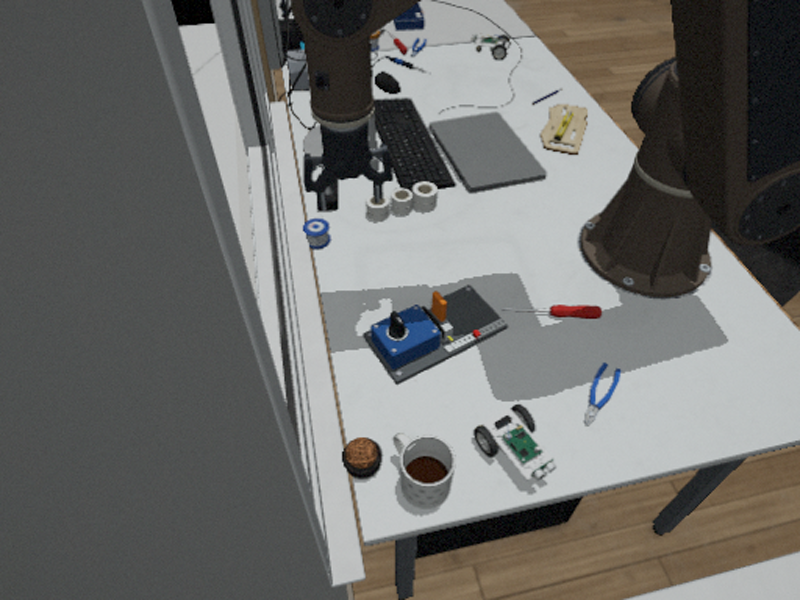

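The scene view shows the vise near (395,345), with the mug and car in front of it. The side view shows the plate corners near (470,288), (507,324), (398,380) and (365,335), the knob at (397,322) and the tab at (438,305). I'll enlarge that part.

```bash
python3 - <<'E'
import cv2
im=cv2.imread("pics/side0.png")[174:250,222:332]
cv2.imwrite("pics/c1.png",cv2.resize(im,None,fx=7,fy=7,interpolation=cv2.INTER_CUBIC))
E
```

```text
(no output)
```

View pics/c1.png

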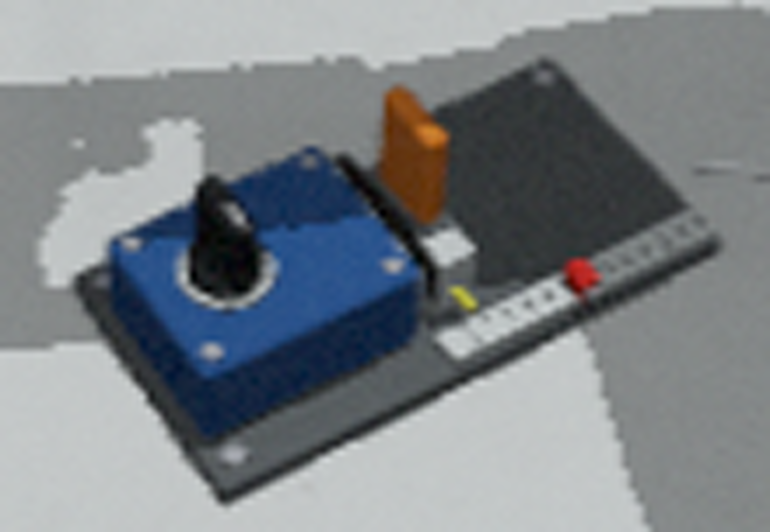

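The crop shows the plate corners at (548,60), (718,240), (225,495) and (80,285). The block-top corners are at (115,243), (315,150), (415,272) and (205,372), the yellow pointer is near (468,300), and the red marker is near (582,272). I'll fit the pose from these.

```bash
cat > h.py <<'E'
import cv2,numpy as np
from scipy.optimize import least_squares
from rig import arm,viewer
def w(p,V):
    c,s=np.cos(p[2]),np.sin(p[2]);V=np.atleast_2d(V)/1000.
    return np.c_[p[0]+c*V[:,0]-s*V[:,1],p[1]+s*V[:,0]+c*V[:,1],V[:,2]]
def proj(c,X):
    return cv2.projectPoints(X,cv2.Rodrigues(np.array(c["R"]))[0],np.array(c["t"],float),np.array(c["intrinsics"]),np.array(c["dist"]))[0][:,0]
E
python3 - <<'E'
from h import *
V=np.array([[-155,-65,12],[-155,65,12],[100,65,12],[95,-42,58],[-10,-42,58],[-10,42,58],[95,42,58]],float)
px=np.array([[548,60],[718,240],[225,495],[115,243],[315,150],[415,272],[205,372]])
f=lambda u:np.array([222,174])+(np.array(u)+.5)/7-.5
c=viewer.calibration("side")
r=least_squares(lambda p:(proj(c,w(p,V))-f(px)).ravel(),[.7,.2,0])
p=r.x;print(p[:2],np.degrees(p[2]),r.fun.reshape(-1,2).round(1).tolist())
np.save("p.npy",p)
inv=lambda X:((X-[222,174]+.5)*7-.5).round()
print("knob,tab",w(p,[[60,0,86],[-30,0,90]]).round(4))
for m in(45,55,60,65,70,75):print(m,inv(proj(c,w(p,[[-30-m,55,30]]))))
print("ptr",inv(proj(c,w(p,[[-30,50,28]]))))
s=arm.get_state();print(s["orientation"])
E
```

```text
[0.54269192 0.13504617] 18.58267134821364 [[0.2, -0.8], [0.9, -0.0], [-0.2, -0.0], [-2.1, -0.4], [0.0, -1.2], [1.5, 0.3], [-0.1, 1.4]]
knob,tab [[0.5996 0.1542 0.086 ]
 [0.5143 0.1255 0.09  ]]
45 [[566. 273.]]
55 [[586. 264.]]
60 [[595. 259.]]
65 [[605. 254.]]
70 [[614. 249.]]
75 [[623. 245.]]
ptr [[472. 312.]]
[[-3.35241648e-05  9.99999411e-01 -1.08455346e-03]
 [ 9.99999998e-01  3.35791299e-05  5.06617338e-05]
 [ 5.06981223e-05 -1.08455176e-03 -9.99999411e-01]]
```

Emit:
{"method": "step_arm", "body": {"increments": [[[0.077, -0.025, 0.02, 0, 1], [0.077, -0.025, 0.02, 0, 1], [0.077, -0.025, 0.02, 0, 1], [0.077, -0.025, 0.02, 0, 1], [0, 0, 0, -0.103, 1], [0, 0, 0, -0.103, 1], [0, 0, 0, 0, 1], [0, 0, 0, 0, 1]]]}}

```text
t: 1.1
eef_pos: [0.5999, 0.1539, 0.2101]
orientation: [[-0.314, 0.949, -0.0], [0.949, 0.314, -0.0], [0.0, -0.0, -1.0]]
ft_force: [-0.1, -1.0, -0.0]
gripper_width: 0.999
finger_force: 0.0
```

```bash
python3 - <<'E'
from h import *
s=arm.get_state();c=viewer.calibration("wrist");im=viewer.snapshot("wrist")
print(s["t"],s["eef_pos"],s["orientation"]);p=np.load("p.npy")
np.save("c2.npy",c,allow_pickle=True)
P=proj(c,w(p,[[60,0,101],[60,17,101],[60,-17,101],[-30,18,104],[-30,-18,104],[-10,42,58],[95,-42,58]]))
print((P*1.5625).round())
cv2.imwrite("pics/w2.png",im);cv2.imwrite("pics/w2b.png",cv2.resize(im,(800,600),interpolation=cv2.INTER_CUBIC))
E
```

```text
1.1 [0.5999274  0.15389738 0.21012652] [[-3.14115803e-01  9.49384614e-01 -3.43641800e-04]
 [ 9.49384672e-01  3.14115811e-01 -3.09064508e-05]
 [ 7.86012140e-05 -3.35956463e-04 -9.99999940e-01]]
[[393. 296.]
 [393. 263.]
 [394. 328.]
 [211. 264.]
 [219. 332.]
 [271. 206.]
 [451. 343.]]
```

View pics/w2b.png

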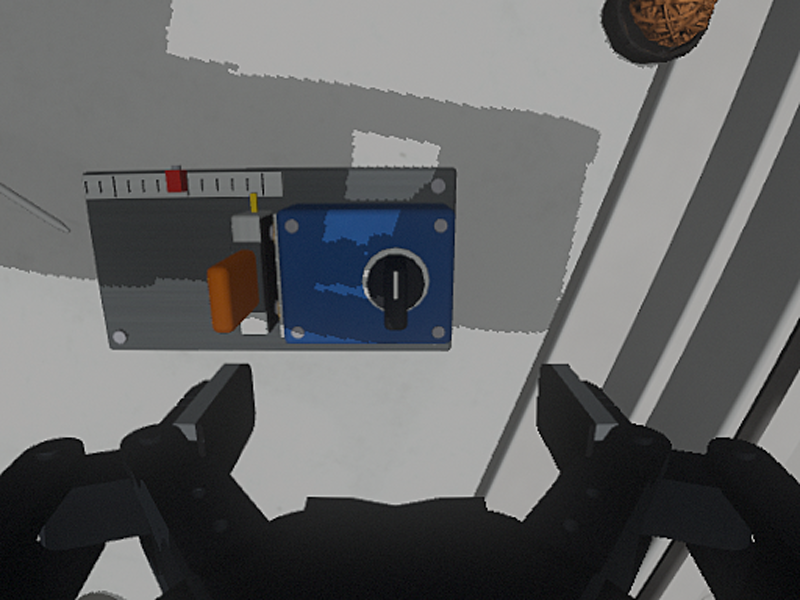

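The wrist view agrees with the fit. The plate corners are at (83,173), (455,168), (451,349) and (110,349), the pointer tip at (253,195), and the red marker top at (176,181). I'll refit and solve for the marker setting.

```bash
python3 - <<'E'
from h import *
c=np.load("c2.npy",allow_pickle=True).item();p=np.load("p.npy")
V=np.array([[-155,65,12],[100,65,12],[100,-65,12],[-155,-65,12],[95,42,58],[95,-42,58],[-10,-42,58],[-10,42,58]],float)
px=np.array([[83,173],[455,168],[451,349],[110,349],[452,207],[450,343],[285,342],[278,207]])/1.5625
r=least_squares(lambda q:(proj(c,w(q,V))-px).ravel(),p,loss="soft_l1")
q=r.x;print(q[:2],np.degrees(q[2]),((proj(c,w(q,V))-px)*1.56).round(1).tolist());np.save("q.npy",q)
print("knob,tab",w(q,[[60,0,86],[-30,0,90]]).round(4))
for m in(0,45,50,55,60,65,70):print(m,(proj(c,w(q,[[-30-m,50,28],[-30-m,55,30]]))*1.5625).round(1).tolist())
print("knob top",proj(c,w(q,[[60,17,101],[60,-17,101]]))*1.5625)
im=cv2.imread("pics/w2.png")[100:220,45:175];cv2.imwrite("pics/w2c.png",cv2.resize(im,None,fx=5,fy=5,interpolation=cv2.INTER_CUBIC))
E
```

```text
[0.5445245  0.13481079] 18.641323039245112 [[-4.6, -1.9], [1.8, -3.5], [0.9, 1.2], [-2.4, 1.4], [5.2, -0.9], [3.4, 0.8], [-1.4, 2.6], [-4.0, 0.5]]
knob,tab [[0.6014 0.154  0.086 ]
 [0.5161 0.1252 0.09  ]]
0 [[253.5, 190.8], [252.0, 182.9]]
45 [[184.2, 192.1], [182.0, 184.3]]
50 [[176.6, 192.3], [174.3, 184.5]]
55 [[169.0, 192.4], [166.7, 184.6]]
60 [[161.5, 192.6], [159.1, 184.8]]
65 [[154.0, 192.8], [151.6, 185.0]]
70 [[146.5, 192.9], [144.0, 185.2]]
knob top [[396.43722187 264.87373844]
 [396.76702234 329.52052204]]
```

View pics/w2c.png

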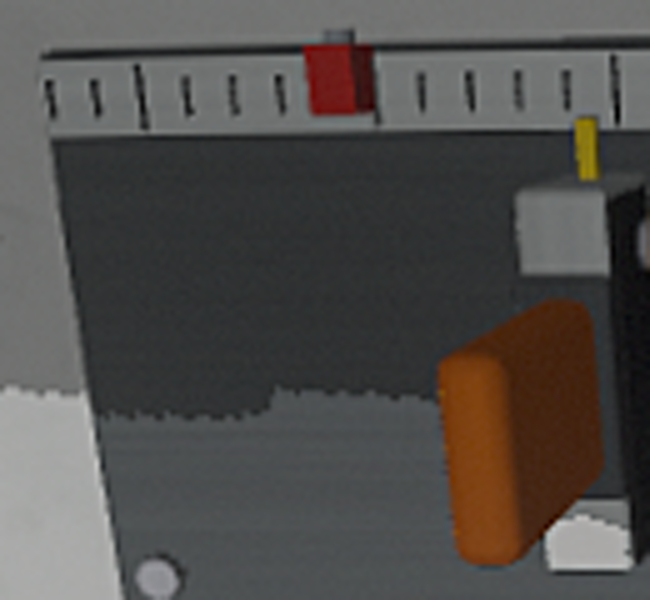

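The marker's top centre is at crop (334,80) and the pointer at (586,120). With about 48.5 px per 10 mm, the marker setting is about 51–52 mm. The TCP is already over the knob to within about 1.5 mm, so I'll go down and grip.

Emit:
{"method": "step_arm", "body": {"increments": [[[0, 0, 0.08, 0, 1], [0, 0.001, 0.08, 0, 1], [0, 0, 0.08, 0, 1], [0, 0, 0, 0, 1], [0, 0, 0, 0, -1], [0, 0, 0, 0, -1], [0, 0, 0, 0, -1], [0, 0, 0, 0, -1], [0, 0, 0, 0, -1], [0, 0, 0, 0, -1]]], "force": 60}}

```text
t: 2.4
eef_pos: [0.6001, 0.154, 0.0912]
orientation: [[-0.318, 0.948, -0.0], [0.948, 0.318, -0.0], [-0.0, -0.0, -1.0]]
ft_force: [-6.2, -2.3, 13.6]
gripper_width: 0.133
finger_force: 59.0
```

Emit:
{"method": "step_arm", "body": {"increments": [[[0, 0, -0.003, 0.06, -1], [0, 0, 0, 0.11, -1], [0, 0, 0, 0.11, -1], [0, 0, 0, 0.11, -1], [0, 0, 0, 0.11, -1], [0, 0, 0, 0.11, -1], [0, 0, 0, 0.11, -1], [0, 0, 0, 0.11, -1], [0, 0, 0, 0.06, -1], [0, 0, 0, 0, -1], [0, 0, 0, 0, -1]]]}}

```text
t: 3.78
eef_pos: [0.6001, 0.1533, 0.0921]
orientation: [[0.879, 0.476, -0.001], [0.476, -0.879, -0.001], [-0.001, 0.0, -1.0]]
ft_force: [-4.3, -8.2, 2.2]
gripper_width: 0.128
finger_force: 82.4
```

```bash
python3 -c "
from rig import arm;s=arm.get_state();print(s['ft_force'],s['moment'],s['joints'],s['gripper_width'])"
```

```text
[-4.271935   -8.17316079  2.18842958] [-0.91403962  0.18151595 -0.14262109] [ 1.15510937e+01  3.59344858e+01  1.02861113e+02 -6.35909948e-02
  4.12571328e+01  7.31688162e+01] 0.12752375102158206
```

Emit:
{"method": "step_arm", "body": {"increments": [[[0, 0, 0, 0, 1], [0, 0, 0, 0, 1], [0, 0, 0, 0, 1], [0, 0, -0.1, 0, 1], [0, 0, -0.1, -0.111, 1], [0, 0, 0, -0.111, 1], [0, 0, 0, -0.111, 1], [0, 0, 0, -0.111, 1], [0, 0, 0, -0.111, 1], [0, 0, 0, -0.111, 1], [0, 0, 0, -0.111, 1], [0, 0, 0, -0.111, 1]]]}}

```text
t: 5.28
eef_pos: [0.6005, 0.1543, 0.1918]
orientation: [[-0.321, 0.947, 0.0], [0.947, 0.321, 0.0], [0.0, 0.0, -1.0]]
ft_force: [-0.6, 0.4, -0.5]
gripper_width: 0.996
finger_force: 0.0
```

Emit:
{"method": "step_arm", "body": {"increments": [[[0, -0.09, 0, 0, 1], [0, -0.09, 0, 0, 1], [0, 0, 0, 0, 1], [0, 0, 0, 0, 1]]]}}

```text
t: 5.78
eef_pos: [0.5158, 0.126, 0.1922]
orientation: [[-0.315, 0.949, 0.001], [0.949, 0.315, 0.0], [-0.0, 0.001, -1.0]]
ft_force: [0.8, -0.4, 0.2]
gripper_width: 1.0
finger_force: 0.0
```

```bash
python3 - <<'E'
from h import *
s=arm.get_state();c=viewer.calibration("wrist");im=viewer.snapshot("wrist")
print(s["t"],s["eef_pos"],s["orientation"]);q=np.load("q.npy")
np.save("c3.npy",c,allow_pickle=True)
print((proj(c,w(q,[[-36,18,104],[-36,-18,104],[-24,18,104],[-24,-18,104],[-30,50,28]]))*1.5625).round())
cv2.imwrite("pics/w3.png",im);cv2.imwrite("pics/w3b.png",cv2.resize(im,(800,600),interpolation=cv2.INTER_CUBIC))
E
```

```text
5.775 [0.51578359 0.12604652 0.1922345 ] [[-3.14963550e-01  9.49102838e-01  1.32899437e-03]
 [ 9.49103759e-01  3.14963425e-01  3.07090043e-04]
 [-1.27124589e-04  1.35807573e-03 -9.99999070e-01]]
[[380. 273.]
 [381. 347.]
 [407. 273.]
 [406. 347.]
 [393. 192.]]
```

View pics/w3b.png

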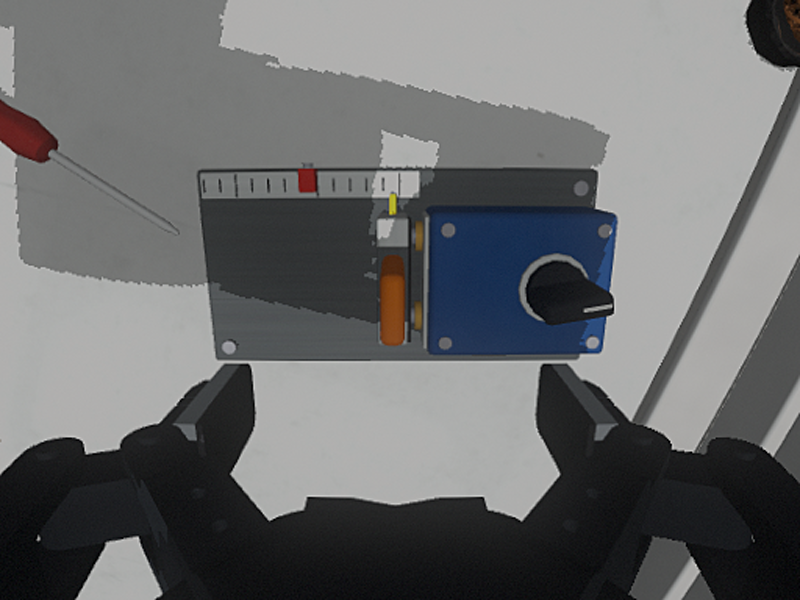

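The knob bar now lies along the vise at about 80°, so it is released. The tab top is at (393,305), where it was predicted, the pointer is at (393,200), and the marker is at (307,181). I'll go down and grip the tab.

Emit:
{"method": "step_arm", "body": {"increments": [[[0, 0, 0.07, 0, 1], [0, 0, 0.07, 0, 1], [0, 0, 0.06, 0, 1], [0, 0, 0, 0, 1], [0, 0, 0, 0, -1], [0, 0, 0, 0, -1], [0, 0, 0, 0, -1], [0, 0, 0, 0, -1], [0, 0, 0, 0, -1], [0, 0, 0, 0, -1]]], "force": 80}}

```text
t: 7.08
eef_pos: [0.5147, 0.1257, 0.0925]
orientation: [[-0.315, 0.949, -0.0], [0.949, 0.315, -0.0], [-0.0, -0.0, -1.0]]
ft_force: [-4.8, -2.5, 14.8]
gripper_width: 0.129
finger_force: 78.0
```

```bash
python3 - <<'E'
from h import *
c=np.load("c3.npy",allow_pickle=True).item();q=np.load("q.npy")
for m in(0,45,50,55,60):print(m,(proj(c,w(q,[[-30-m,50,28],[-30-m,55,30]]))*1.5625).round(1).tolist())
E
```

```text
0 [[393.2, 191.8], [393.1, 183.3]]
45 [[317.3, 192.4], [316.4, 184.0]]
50 [[308.9, 192.5], [307.9, 184.0]]
55 [[300.5, 192.6], [299.4, 184.1]]
60 [[292.1, 192.7], [291.0, 184.2]]
```

Emit:
{"method": "step_arm", "body": {"increments": [[[0, -0.015, -0.002, 0, -1], [0, -0.02, 0, 0, -1], [0, -0.02, 0, 0, -1], [0, -0.02, 0, 0, -1], [0, -0.017, 0, 0, -1], [0, 0, 0, 0, -1], [0, 0, 0, 0, -1], [0, 0, 0, 0, -1]]]}}

```text
t: 8.07
eef_pos: [0.4721, 0.1115, 0.0927]
orientation: [[-0.315, 0.949, 0.002], [0.949, 0.315, 0.0], [-0.0, 0.002, -1.0]]
ft_force: [7.1, 3.3, -14.6]
gripper_width: 0.123
finger_force: 78.7
```

```bash
python3 - <<'E'
from h import *
s=arm.get_state();c=viewer.calibration("wrist");im=viewer.snapshot("wrist")
print(s["t"],s["eef_pos"],s["ft_force"]);q=np.load("q.npy")
np.save("c4.npy",c,allow_pickle=True)
P=proj(c,w(q,[[-30-m,y,z] for m in(40,45,50,55) for y,z in((50,28),(55,30))]));print(P.round(1).tolist())
cv2.imwrite("pics/w4.png",im)
x,y=P.mean(0).astype(int);x0,y0=max(x-65,0),max(y-50,0);print(x0,y0)
cv2.imwrite("pics/w4b.png",cv2.resize(im[y0:y0+100,x0:x0+130],None,fx=6,fy=6,interpolation=cv2.INTER_CUBIC))
E
```

```text
8.075 [0.47208276 0.11145298 0.0927033 ] [  7.1325892    3.25275234 -14.63807828]
[[261.3, 132.7], [261.4, 124.5], [253.1, 132.7], [253.1, 124.6], [244.9, 132.7], [244.7, 124.6], [236.7, 132.8], [236.4, 124.7]]
183 78
```

View pics/w4b.png

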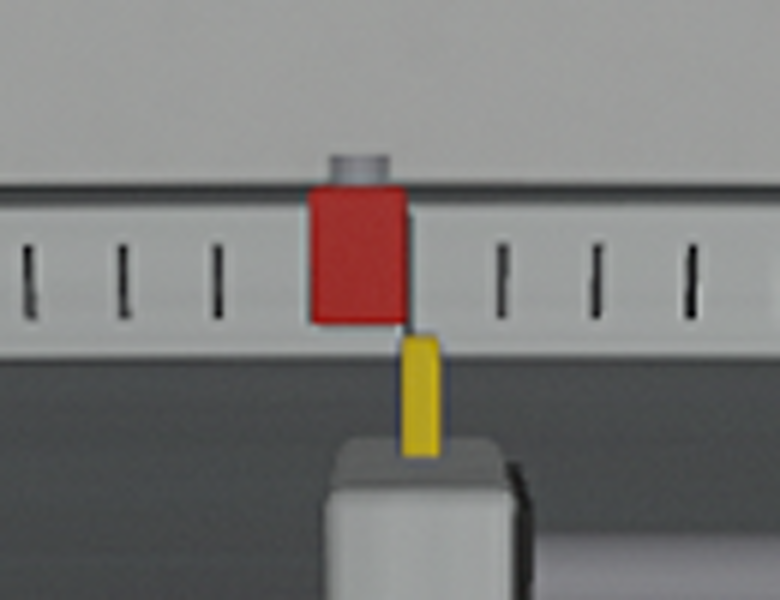

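The marker's centre is at 358, with its 97 px width being 10 mm, and the pointer is at 421. That leaves 6.5 mm to pull.

Emit:
{"method": "step_arm", "body": {"increments": [[[0, -0.007, 0, 0, -1], [0, -0.006, 0, 0, -1], [0, 0, 0, 0, -1], [0, 0, 0, 0, -1], [0, 0, 0, 0, -1], [0, 0, 0, 0, -1], [0, 0, 0, 0, -1]]]}}

```text
t: 9.0
eef_pos: [0.4661, 0.1095, 0.0927]
orientation: [[-0.315, 0.949, 0.002], [0.949, 0.315, 0.0], [-0.0, 0.002, -1.0]]
ft_force: [8.4, 3.4, -15.6]
gripper_width: 0.126
finger_force: 78.6
```

```bash
python3 - <<'E'
from h import *
s=arm.get_state();im=viewer.snapshot("wrist")
print(s["t"],s["eef_pos"],s["ft_force"],s["finger_force"])
cv2.imwrite("pics/w5b.png",cv2.resize(im[78:178,183:313],None,fx=6,fy=6,interpolation=cv2.INTER_CUBIC))
E
```

```text
9.0 [0.4660546  0.10947153 0.0927298 ] [  8.4396754    3.35446009 -15.55827195] 78.64347696304321
```

View pics/w5b.png

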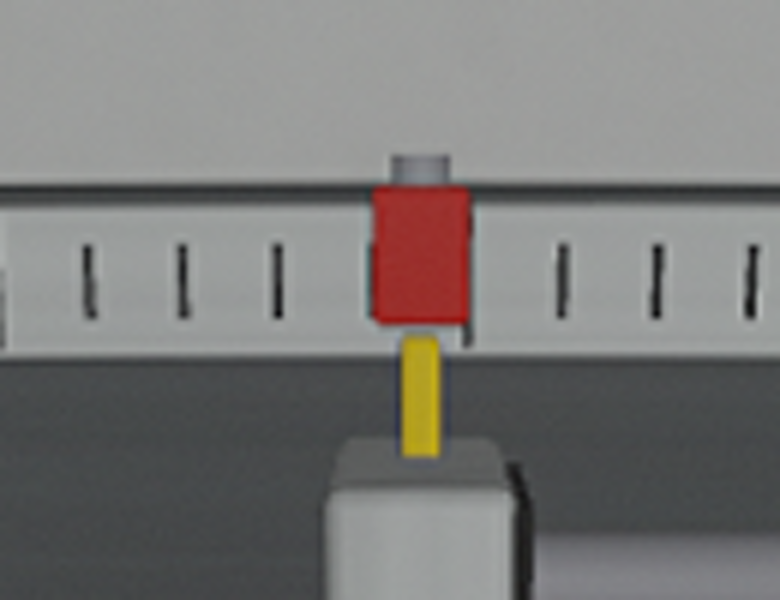

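The pointer (421) now stands at the marker's middle (421), and the grip is steady. I'm handing in while holding.

```bash
python3 -c "
from rig import arm;print(arm.finish_job())"
```

```text
the job is handed in; nothing more can be done
None
```

I turned the lock knob clockwise about 80° to its released position and pulled the jaw until the yellow pointer lined up with the middle of the red marker in the last wrist picture; the job was handed in at about 9 s with the gripper still holding the tab, and no verdict was returned.

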